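Load a vial carrier into the drydown tunnel through its sprung flap

ROBOT

A 6-joint arm with a two-finger parallel gripper is mounted at the origin on the work surface. World frame = base frame: x ahead of the robot, y to its left, z up, the work surface at z = 0. Lengths are in mm, angles in rad, forces in N, time in s.
With the tool pointing down it reaches from about 250 to 800 mm from the base axis. Payload 8.5 kg.
Tool frame: the origin (TCP) lies at the very end of the fingers, on their centre line; the grasp point (between the pads) lies 19 mm behind it; z points along the fingers, y is the line along which they close (so a half turn about z gives the same grasp; the last joint's range is limited). The gripper opens to 85 mm and grips with 20 to 120 N. Pads are 22 mm wide; open, the fingers measure 114 mm over their backs; the gripper's body (76 mm by 85 mm) begins 54 mm behind the grasp point. The pads swing forward as they close: fully open they stand 13 mm farther back than shut.
Start: joints at [-1.229, 0.238, -0.013, 1.319, 0, 1.571], TCP at [175.955, -494.589, 231.276] pointing down, gripper open.
Joint ranges: [-2.66, 2.66], [-1.03, 1.9], [-1.14, 1.46], [-1.82, 2.27], [-1.45, 1.34], [-3.14, 3.14]. Speed limits (rad/s): [2.22, 2.22, 2.79, 3.14, 3.14, 3.14].

INTERFACE

Orientations are given as a 3x3 rotation matrix whose columns are the frame's x, y, z axes.
In Python, from station import arm gives the robot as it stands.
- The arm moves only by the shell command python3 -m inch 'ROWS' [FORCE]. ROWS is JSON, a list of rows, each an object of numbers: "fingers": the finger opening in cm, from 0 to 8.54; "tx", "ty", "tz": the shift along the tool's x, y, z in cm; "rx", "ry", "rz": the turn, a rotation vector about the tool's x, y, z in rad. In form: [{"fingers": .., "tx": .., "ty": .., "tz": .., "rx": .., "ry": .., "rz": ..}, ...]. A call has 1 to 12 rows; each row is the pose to reach, as a shift and turn from the pose commanded when the call began, along the tool's axes at that moment; what a row does not reach only later rows make up. A row lasts 1/10 s, in which the tool goes at most 50 mm and 8.59 degrees, less where a joint would pass 70% of its speed; a pose out of reach is approached as far as the arm can. A call with a gripper value outside its range is refused whole. The fingers move at their own pace and stop on an object; FORCE is the grip in N (left out, the last holds). Time passes only in rows, so rows that repeat a pose let the fingers close. It gives the time, the measured TCP pose, the force, the opening and the grip force at its end, in the units of the state.
- arm.state(): the state, without advancing time (a new reading comes with each control period).
- arm.get_image(name): name is "side" or "top"; returns (picture, depth): 420x560x3 uint8, red, green, blue; 420x560 float32, mm along the optical axis (not along the pixel's ray), 0 where there is no reading.
- arm.calibration(name): a dict with "fx", "fy", "cx", "cy" (pixels), "k1" (the pictures are not rectified: a ray, as slopes to the right and down, at radius r is drawn at 1 + k1 r^2 times it, then the intrinsics apply), "pose" (4x4, takes a point from camera to world coordinates). Camera axes: x right, y down, z forward; pixel columns grow to the right and rows downward; lengths in mm; the calibration is good to about 2 mm. A picture is of the moment at which its call begins. calibration takes no time and is no camera call.
- arm.close_job(): hands the job in; it is judged then, once.
The state is a dict: "clock": time; "joint_positions": joint angles; "joint_velocities": joint speeds; "tau": joint torques, N m; "tcp_pos": TCP position; "ee_rot": TCP orientation; "wrist_force": force on the tool from outside, world axes, zero at the start; "wrist_torque": the same for the moment, N m; "opening": finger opening in mm; "gripper_force": force on a finger pad.
Only numpy, scipy, OpenCV 4.12 (cv2) and the standard library are available. Lean on these libraries where they do the work, as an engineer would, in place of code of your own. Each camera call takes 0.05 s, during which the arm holds its last target. There are 200 camera calls.

TASK

Load the carrier of capped vials into the drydown tunnel: stand it lengthwise in front of the mouth and, with the push stick, push it upright through the sprung flap until it is seated against the sprung plate at the back, pressing it there for a moment with the stick at about 8 N and never over 15 N. Then draw the stick right out so that the flap shuts behind the carrier, and leave the stick standing on the bench outside, clear of the tunnel's mouth. Do not disturb the other things on the bench.

Things in the scene. Friction and masses are not known exactly. Their poses are not given: they have to be found in the camera images.
- tunnel: White drydown tunnel with a clear roof, fixed on the bench, 245 long, 74 wide (116 over its flat feet), 95 high. Origin: middle of its open end (the mouth) on the bench; +x runs inwards, z up. No floor: things slide on the bench. Channel 54 wide; mouth 54 wide, 75 high, closed by the flap. Two flared wings 40 high reach 30 in front of the mouth, about 80 apart at their front ends.
- plate_zone (a point): Point in the tunnel, 135 in from the mouth, 25 up, axes as the tunnel's. The face of the white sprung back plate (48 wide, 3 to 48 above the bench) stands here or up to 40 farther in: set differently every time and not measured, so feel for it. It gives about 1 mm for each 2.5 N, at most 9 mm.
- flap_hinge (a point): Middle of the flap's hinge line, 75 above the bench at the mouth; axes as the tunnel's. The flap is a grey plate 51 wide, its lower edge 71 below the hinge.
- flap (a joint): Flap angle (rad): 0 hanging shut, up to 1.45 swung inwards; it cannot swing outwards. A spring (0.05 Nm shut, 0.13 Nm open) shuts it. It rides over the carrier and drops behind it only when the carrier's rear is about 65 past the mouth, then rides on the pusher's flat top and slips off it as the pusher is drawn straight out.
- carrier: White block 60 (x) by 46 (y), 30 high, carrying two rows of three white-capped vials (all one rigid piece, 50 high in all, about 0.25 kg). Origin: middle of its underside; x along its 60 side, z up; both ends are alike. Fits the channel with x along the tunnel; grip the block by its sides.
- pusher: Grey push stick with an upright black grip, standing on the bench, 0.2 kg. Origin: on its underside below the grip; +x points to the nose, z up. Grip block 30 (x) by 22 (y), from 38 to 92 high. A rail 18 wide, with flat top 38 high, runs from a foot under the grip (36 wide, x from -30 to 20) to the nose pad (36 wide, 38 high) whose flat front face is at x = 170.
- nose (a point): Middle of the pusher's flat front face, 19 above its underside; axes as the pusher's.
- glasses: Bystander: clear safety glasses with red arms, about 130 wide, 105 deep, 42 high. Origin: on the underside, at the bridge.
- jar_a: Bystander: white capped jar, 42 across, 52 high. Origin: middle of the underside.
- jar_b: Bystander: white capped jar, 42 across, 52 high. Origin: middle of the underside.
- tall_vial: Bystander: clear capped vial, 34 across, 75 high. Origin: middle of the underside.
- wash_bottle: Bystander: white bottle, 64 across, 170 high. Origin: middle of the underside.
- tweezers: Bystander: steel tweezers about 120 long, 10 wide, 7 high, lying on the bench. Origin: on the underside, near the middle.
Things that resemble listed ones, but are neither listed nor needed, are in the scene too. There is more than one size of the pusher; the one meant has the size given above.

How it is judged (in metres and radians):
On the way:
1. the push stick presses the carrier, deep inside the tunnel, against the back plate with at least 4 N for 0.15 s (x of carrier in the frame of tunnel above 0.095 m and contact force between carrier and tunnel above 4 N and contact force between pusher and carrier above 4 N), for 0.15 s.
At the end, for the whole second after the job is handed in: The carrier stands upright (within 0.08 rad) and at rest inside the tunnel, its middle 95 to 160 mm past the mouth; the flap is shut (under 0.06 rad); the push stick stands upright (0.1 rad) at rest on the bench with its nose at least 20 mm outside the mouth (x of carrier in the frame of tunnel between 0.095 and 0.16 m and angle between carrier's own z axis and vertical below 0.08 rad and linear speed of each of carrier, pusher below 0.01 m/s and value of joint flap below 0.06 rad and x of nose in the frame of tunnel below -0.02 m and angle between pusher's own z axis and vertical below 0.1 rad and height (world z) of pusher below 0.008 m); the robot touches nothing.
It fails at once if the push stick and the carrier press on each other with more than 15 N (contact force between pusher and carrier above 15 N).
It fails at once if the carrier presses on the tunnel, its flap or back plate with more than 15 N (contact force between carrier and tunnel above 15 N).
It fails at once if the carrier is tipped by more than 0.35 rad (angle between carrier's own z axis and vertical above 0.35 rad).
It fails at once if a bystander is moved by more than 30 mm (distance of any of glasses, jar_a, jar_b, tall_vial, wash_bottle, tweezers from where it was at the start of the episode above 0.03 m).
It also fails if it takes over 72 s, if anything falls off the work surface, if the arm or the gripper's body presses on something with over 40 N, if the wrist force passes 120 N, or if a joint passes its speed limit or range.

## Working session

There is one attempt and no reset: what is moved stays moved. The work goes in short steps, Python scripts to look and compute and a shell command to move; the robot and the scene stay as the last step left them, time stands still between calls to the robot, and variables do not carry over. Pictures are saved under pics/ and viewed, at most 10 in all, crops included, and the job is handed in when it is done.

```bash
mkdir -p pics; cat > h.py <<'E'
import numpy as np,cv2
from station import arm
def grab(n):
    p,d=arm.get_image(n); return p,d,arm.calibration(n)
def rays(c,uv):
    uv=np.atleast_2d(np.asarray(uv,float)); K=np.array([[c['fx'],0,c['cx']],[0,c['fy'],c['cy']],[0,0,1]])
    s=cv2.undistortPoints(uv.reshape(-1,1,2),K,np.array([c['k1'],0,0,0.])).reshape(-1,2)
    return np.c_[s,np.ones(len(s))]
def onz(c,uv,z):
    T=np.array(c['pose']); r=rays(c,uv)@T[:3,:3].T; o=T[:3,3]
    return o+r*((z-o[2])/r[:,2])[:,None]
def cloud(c,d):
    v,u=np.nonzero(d>0); T=np.array(c['pose'])
    P=(rays(c,np.c_[u,v])*d[v,u][:,None])@T[:3,:3].T+T[:3,3]
    return np.c_[P,u,v]
E
python3 - <<'E'
from h import *
for n in ('top','side'):
    p,d,c=grab(n); cv2.imwrite(f'pics/{n}0.png',cv2.resize(p[:,:,::-1],(800,600))); np.savez(f'{n}0.npz',p=p,d=d)
    print(n,c, (d>0).mean())
s=arm.state();print(s)
E
```

```text
top {'fx': 393.03155095882846, 'fy': 393.03155095882846, 'cx': 284.70053473633783, 'cy': 209.25306202667772, 'k1': -0.011838276145216774, 'pose': array([[-2.54013007e-02, -9.83998638e-01,  1.76356043e-01,
         3.98461669e+02],
       [-9.99677317e-01,  2.50363352e-02, -4.29463219e-03,
         2.55514122e+01],
       [-1.89396796e-04, -1.76408225e-01, -9.84317074e-01,
         9.05749695e+02],
       [ 0.00000000e+00,  0.00000000e+00,  0.00000000e+00,
         1.00000000e+00]])} 0.9959183673469387
side {'fx': 398.8414406540832, 'fy': 398.8414406540832, 'cx': 275.6686272513966, 'cy': 208.12531892230453, 'k1': -0.05931449901609082, 'pose': array([[ 9.85277398e-01, -1.04067736e-01,  1.35640536e-01,
         3.88137655e+02],
       [-1.69925347e-01, -6.83403557e-01,  7.09989404e-01,
        -6.90618381e+02],
       [ 1.88102350e-02, -7.22585278e-01, -6.91025825e-01,
         7.77461464e+02],
       [ 0.00000000e+00,  0.00000000e+00,  0.00000000e+00,
         1.00000000e+00]])} 0.9960586734693877
{'clock': 0.1, 'joint_positions': array([-1.22901496e+00,  2.38732435e-01, -1.41561960e-02,  1.31919399e+00,
        2.15569364e-06,  1.57079642e+00]), 'joint_velocities': array([ 4.36042344e-04,  6.83689382e-04,  4.02504763e-03,  1.09203408e-03,
       -5.07490899e-05, -8.07302785e-04]), 'tau': array([ 1.99565846e-03, -5.39721358e+01,  3.46997452e+01,  1.34611505e-02,
        9.80184518e-05,  1.85237315e-05]), 'tcp_pos': array([ 175.84077722, -494.29043963,  230.74115353]), 'ee_rot': array([[ 9.42159139e-01,  3.35165591e-01, -4.29091683e-04],
       [ 3.35165865e-01, -9.42158358e-01,  1.21261817e-03],
       [ 2.15557064e-06, -1.28629618e-03, -9.99999173e-01]]), 'wrist_force': array([ 0.10898007,  0.45930432, -1.18861191]), 'wrist_torque': array([ 0.03768561,  0.08349268, -0.01940812]), 'gripper_force': 0.0, 'opening': 85.42655425001384}
```

View pics/top0.png

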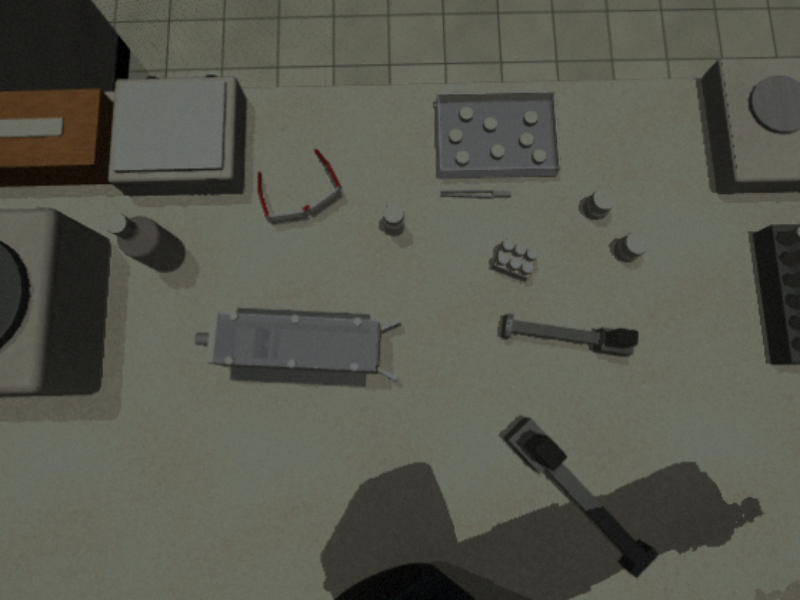

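View pics/side0.png

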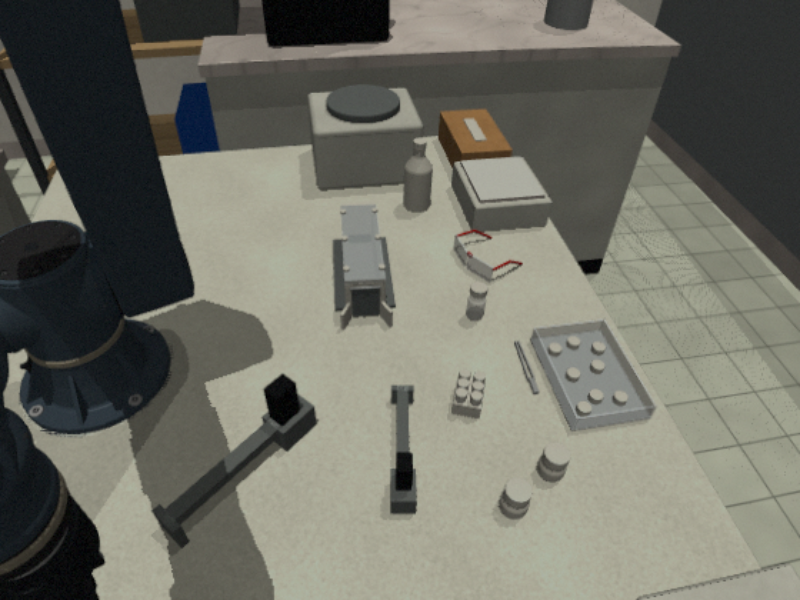

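The top view (800x600) shows the tunnel at (215–380, 310–375) with its mouth facing right. The carrier is at (515, 258). The smaller push stick is at (500–637, 330) with its nose pointing left, and a longer one lies at (510–655, 420–575). Next I'll measure from the depth.

```bash
cat > m.py <<'E'
from h import *
import sys
def seg(P,c,x0,x1,y0,y1,z0,z1):
    m=(P[:,0]>x0)&(P[:,0]<x1)&(P[:,1]>y0)&(P[:,1]<y1)&(P[:,2]>z0)&(P[:,2]<z1); return P[m]
def rect(Q):
    r=cv2.minAreaRect(Q[:,:2].astype(np.float32)); return np.round(r[0],1),np.round(r[1],1),round(r[2],1),len(Q),np.round(np.median(Q[:,2]),1)
E
python3 - <<'E'
from m import *
z=np.load('top0.npz');d=z['d'];c=arm.calibration('top');P=cloud(c,d)
def px(u,v): # 800x600
    u0,v0=int(u*.7),int(v*.7);return onz(c,[[u*.7,v*.7]],0)[0].round(0), P[(P[:,3]==u0)&(P[:,4]==v0)][0,:3].round(0)
for n,q in dict(carrier=(515,258),grip=(622,336),rail=(550,330),nose=(507,326),roof=(300,340),wing=(396,325),wing2=(396,377),big=(545,450),bench=(450,400)).items(): print(n,*px(*q))
for n in range(1):
  for name,u0,v0,u1,v1,z0,z1 in [('carr',485,230,545,290,15,70),('carrtop',485,230,545,290,42,60),('stick',490,300,650,365,12,110),('rail',490,300,650,365,30,42),('grip',490,300,650,365,75,110),('tunroof',200,290,390,385,85,110),('wings',375,300,410,390,20,50),('tun',190,290,390,390,30,110)]:
    m=(P[:,3]>u0*.7)&(P[:,3]<u1*.7)&(P[:,4]>v0*.7)&(P[:,4]<v1*.7)&(P[:,2]>z0)&(P[:,2]<z1); print(name,*rect(P[m]))
P=cloud(c,d)
print('side')
z=np.load('side0.npz');d=z['d'];c=arm.calibration('side');P=cloud(c,d)
for name,u0,v0,u1,v1,z0,z1 in [('carr',445,360,495,420,15,70),('carrtop',445,360,495,420,42,60),('stick',380,370,425,520,12,110),('grip',380,370,425,520,75,110),('rail',380,370,425,520,30,42),('tunroof',325,195,395,330,85,110),('wings',325,280,395,330,30,50)]:
    m=(P[:,3]>u0*.7)&(P[:,3]<u1*.7)&(P[:,4]>v0*.7)&(P[:,4]<v1*.7)&(P[:,2]>z0)&(P[:,2]<z1); print(name,*rect(P[m]))
E
```

```text
carrier [ 625. -160.    0.] [ 614. -149.   50.]
grip [ 491. -326.    0.] [ 482. -290.   90.]
rail [ 504. -210.    0.] [ 501. -200.   38.]
nose [ 512. -140.    0.] [ 508. -131.   38.]
roof [498. 196.   0.] [489. 178.  96.]
wing [518.  40.   0.] [515.  40.  34.]
wing2 [434.  42.   0.] [436.  42.   1.]
big [ 315. -189.    0.] [ 326. -159.  120.]
bench [396. -43.   0.] [396. -43.  -1.]
carr [ 615.9 -153.5] [59.9 45.1] 67.1 589 47.4
carrtop [ 616.6 -154.1] [57.8 42.8] 67.1 354 49.4
stick [ 492.8 -229.7] [201.8  36.9] 80.0 1133 38.0
rail [ 492.9 -229.8] [201.8  36.9] 79.9 769 37.6
grip [ 480.1 -298.3] [31.4 22. ] 80.1 187 91.0
tunroof [486.6 190.8] [246.2  76.7] 86.0 4267 95.5
wings [475.5  54.3] [31.7 92.8] 85.8 105 39.3
tun [484.1 196.7] [294.2  83.4] 86.3 4579 95.3
side
carr [ 616.8 -160.6] [60.6 45.9] 67.3 547 47.2
carrtop [ 617.5 -160.1] [57.6 42.1] 68.3 315 50.9
stick [ 493.5 -235. ] [200.9  35.9] 80.2 1103 39.5
grip [ 481.4 -304. ] [30.3 21.5] 80.2 219 92.3
rail [ 493.5 -235. ] [200.9  35.9] 80.2 677 39.1
tunroof [487.  184.3] [249.2  75.7] 85.8 1558 95.0
wings [477.   56.8] [51.2 94.2] 85.8 216 39.8
```

```bash
cat > go.py <<'E'
# usage: go.py x y z yaw_deg(tool x)  -> shift in tool axes (cm), rz
from h import *
import sys
s=arm.state();R=s['ee_rot'];x,y,z,w=map(float,sys.argv[1:5])
d=R.T@(np.array([x,y,z])-s['tcp_pos'])/10
yaw=np.arctan2(R[1,0],R[0,0]);e=(np.radians(w)-yaw+np.pi/2)%np.pi-np.pi/2
print('t',d.round(2),'rz',round(-e,3),'tcp',s['tcp_pos'].round(1),'yaw',np.degrees(yaw).round(1),'F',s['wrist_force'].round(1),'op',round(s['opening'],1),'tilt',R[:2,2].round(4),'clk',s['clock'])
E
python3 go.py 616.5 -157 130 67.1
```

```text
t [ 52.82 -17.    10.1 ] rz -0.829 tcp [ 175.8 -494.3  230.7] yaw 19.6 F [ 0.1  0.5 -1.2] op 85.4 tilt [-0.0004  0.0012] clk 0.1
```

```bash
python3 -m inch '[{"tx":52.8,"ty":-17.0,"tz":5,"rz":-0.829,"fingers":7},{"tx":52.8,"ty":-17.0,"tz":10,"rz":-0.829,"fingers":7},{"tx":52.8,"ty":-17.0,"tz":10,"rz":-0.829,"fingers":7},{"tx":52.8,"ty":-17.0,"tz":10,"rz":-0.829,"fingers":7},{"tx":52.8,"ty":-17.0,"tz":10,"rz":-0.829,"fingers":7},{"tx":52.8,"ty":-17.0,"tz":10,"rz":-0.829,"fingers":7},{"tx":52.8,"ty":-17.0,"tz":10,"rz":-0.829,"fingers":7},{"tx":52.8,"ty":-17.0,"tz":10,"rz":-0.829,"fingers":7},{"tx":52.8,"ty":-17.0,"tz":10,"rz":-0.829,"fingers":7},{"tx":52.8,"ty":-17.0,"tz":10,"rz":-0.829,"fingers":7},{"tx":52.8,"ty":-17.0,"tz":10,"rz":-0.829,"fingers":7},{"tx":52.8,"ty":-17.0,"tz":10,"rz":-0.829,"fingers":7}]'; python3 go.py 616.5 -157 130 67.1
```

```text
t [ 52.82 -17.    10.1 ] rz -0.829 tcp [ 175.8 -494.3  230.7] yaw 19.6 F [ 0.1  0.5 -1.2] op 85.4 tilt [-0.0004  0.0012] clk 0.1validation failed for argument at $[0]...
```

```bash
python3 -m inch '[{"fingers":7,"tx":52.8,"ty":-17.0,"tz":10,"rx":0,"ry":0,"rz":-0.829},{"fingers":7,"tx":52.8,"ty":-17.0,"tz":10,"rx":0,"ry":0,"rz":-0.829},{"fingers":7,"tx":52.8,"ty":-17.0,"tz":10,"rx":0,"ry":0,"rz":-0.829},{"fingers":7,"tx":52.8,"ty":-17.0,"tz":10,"rx":0,"ry":0,"rz":-0.829},{"fingers":7,"tx":52.8,"ty":-17.0,"tz":10,"rx":0,"ry":0,"rz":-0.829},{"fingers":7,"tx":52.8,"ty":-17.0,"tz":10,"rx":0,"ry":0,"rz":-0.829},{"fingers":7,"tx":52.8,"ty":-17.0,"tz":10,"rx":0,"ry":0,"rz":-0.829},{"fingers":7,"tx":52.8,"ty":-17.0,"tz":10,"rx":0,"ry":0,"rz":-0.829},{"fingers":7,"tx":52.8,"ty":-17.0,"tz":10,"rx":0,"ry":0,"rz":-0.829},{"fingers":7,"tx":52.8,"ty":-17.0,"tz":10,"rx":0,"ry":0,"rz":-0.829},{"fingers":7,"tx":52.8,"ty":-17.0,"tz":10,"rx":0,"ry":0,"rz":-0.829},{"fingers":7,"tx":52.8,"ty":-17.0,"tz":10,"rx":0,"ry":0,"rz":-0.829}]'; python3 go.py 616.5 -157 130 67.1
```

```text
clock: 1.3
tcp_pos: [619.1, -154.0, 129.3]
ee_rot: [[0.386, 0.922, -0.001], [0.922, -0.386, 0.001], [0.001, -0.001, -1.0]]
wrist_force: [-0.4, -0.8, -0.6]
opening: 70.2
gripper_force: 0.0
t [-0.37 -0.12 -0.07] rz 0.003 tcp [ 619.1 -154.   129.3] yaw 67.3 F [-0.4 -0.8 -0.6] op 70.2 tilt [-0.0009  0.0012] clk 1.3
```

```bash
python3 - <<'E'
from m import *
for n in ('top','side'):
    p,d,c=grab(n); cv2.imwrite(f'pics/{n}1.png',cv2.resize(p[60:330,240:520,::-1] if n=='side' else p[100:300,250:500,::-1],None,fx=2.4,fy=2.2)); P=cloud(c,d)
    s=arm.state();t=s['tcp_pos'];R=s['ee_rot']
    m=(np.hypot(P[:,0]-t[0],P[:,1]-t[1])<90)&(P[:,2]>t[2]-5)&(P[:,2]<t[2]+60)
    Q=(P[m,:3]-t)@R
    print(n,t.round(1),len(Q),np.percentile(Q,[1,50,99],axis=0).round(1).tolist())
    for a,b in ((-1,0),(0,1)):
        q=Q[(np.sign(Q[:,1])==(-1 if a<0 else 1))&(Q[:,2]>-45)]
        print(len(q),np.percentile(q,[2,50,98],axis=0).round(1).tolist() if len(q) else '')
E
python3 go.py 616.5 -157 130 67.1
```

```text
top [ 618.9 -154.1  129.2] 26 [[-7.4, -69.2, -59.4], [12.6, -47.9, -55.3], [15.2, -39.0, -9.6]]
8 [[9.7, -44.5, -31.9], [12.2, -44.0, -17.6], [12.9, -39.3, -9.3]]
0 
side [ 617.3 -155.7  129.8] 287 [[-14.6, -60.6, -59.8], [-10.2, 35.9, -44.5], [10.3, 64.4, -11.0]]
69 [[-13.3, -47.4, -44.6], [-9.7, -39.8, -28.1], [-0.1, -34.4, -9.9]]
77 [[-13.2, 35.8, -44.0], [-8.4, 41.1, -28.9], [5.5, 49.2, -12.2]]
t [-0.15 -0.02 -0.02] rz 0.003 tcp [ 617.3 -155.7  129.8] yaw 67.3 F [ 0.4  0.2 -0.3] op 70.0 tilt [-0.0019  0.0007] clk 1.4
```

View pics/side1.png

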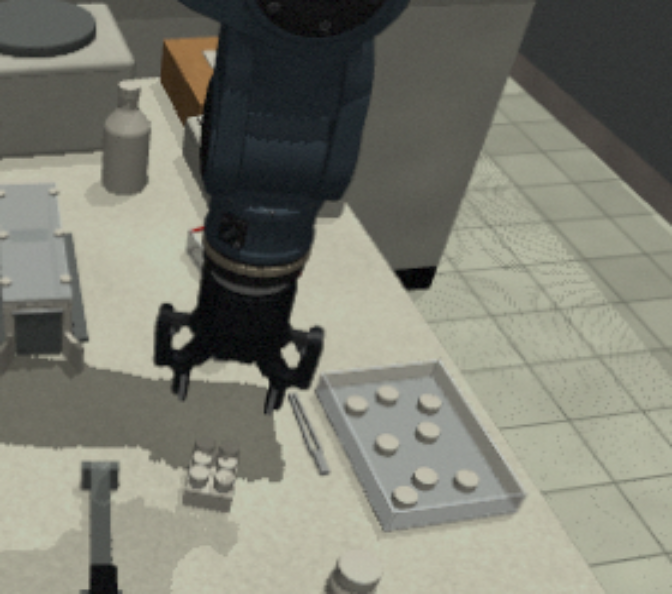

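The picture shows the fingers at (180, 385) and (272, 400), straddling the carrier at (210, 480) and clear of the tweezers. I'll descend now.

```bash
python3 -m inch '[{"fingers":7,"tx":-0.15,"ty":0,"tz":4,"rx":0,"ry":0,"rz":0},{"fingers":7,"tx":-0.15,"ty":0,"tz":8,"rx":0,"ry":0,"rz":0},{"fingers":7,"tx":-0.15,"ty":0,"tz":11,"rx":0,"ry":0,"rz":0},{"fingers":7,"tx":-0.15,"ty":0,"tz":12.2,"rx":0,"ry":0,"rz":0},{"fingers":7,"tx":-0.15,"ty":0,"tz":12.6,"rx":0,"ry":0,"rz":0},{"fingers":7,"tx":-0.15,"ty":0,"tz":12.6,"rx":0,"ry":0,"rz":0},{"fingers":5.5,"tx":-0.15,"ty":0,"tz":12.6,"rx":0,"ry":0,"rz":0},{"fingers":5,"tx":-0.15,"ty":0,"tz":12.6,"rx":0,"ry":0,"rz":0},{"fingers":4,"tx":-0.15,"ty":0,"tz":12.6,"rx":0,"ry":0,"rz":0},{"fingers":4,"tx":-0.15,"ty":0,"tz":12.6,"rx":0,"ry":0,"rz":0},{"fingers":4,"tx":-0.15,"ty":0,"tz":12.6,"rx":0,"ry":0,"rz":0},{"fingers":4,"tx":-0.15,"ty":0,"tz":12.6,"rx":0,"ry":0,"rz":0}]' 30; python3 go.py 616.5 -157 3 67.1
```

```text
clock: 2.6
tcp_pos: [616.9, -159.1, 6.9]
ee_rot: [[0.389, 0.921, 0.003], [0.921, -0.389, -0.001], [0.0, 0.003, -1.0]]
wrist_force: [-1.6, -2.0, 4.9]
opening: 45.2
gripper_force: 31.3
t [ 0.18 -0.12  0.39] rz -0.0 tcp [ 616.9 -159.1    6.9] yaw 67.1 F [-1.6 -2.   4.9] op 45.2 tilt [ 0.0026 -0.0008] clk 2.6
```

```bash
python3 -m inch '[{"fingers":4,"tx":0,"ty":0,"tz":-1.5,"rx":0,"ry":0,"rz":0},{"fingers":4,"tx":0,"ty":0,"tz":-3.5,"rx":0,"ry":0,"rz":0},{"fingers":4,"tx":0,"ty":0,"tz":-3.5,"rx":0,"ry":0,"rz":0},{"fingers":4,"tx":0,"ty":0,"tz":-3.5,"rx":0,"ry":0,"rz":0}]'; python3 go.py 473.3 -10.3 42 86
```

```text
clock: 3.0
tcp_pos: [616.1, -158.8, 40.4]
ee_rot: [[0.389, 0.921, 0.001], [0.921, -0.389, -0.0], [0.0, 0.001, -1.0]]
wrist_force: [0.2, 0.7, -2.4]
opening: 46.2
gripper_force: 32.2
t [  8.12 -18.93  -0.17] rz -0.33 tcp [ 616.1 -158.8   40.4] yaw 67.1 F [ 0.2  0.7 -2.4] op 46.2 tilt [ 0.0009 -0.0002] clk 3.0
```

```bash
python3 -m inch '[{"fingers":4,"tx":1,"ty":-2.3,"tz":0,"rx":0,"ry":0,"rz":-0.05},{"fingers":4,"tx":2.6,"ty":-6,"tz":0,"rx":0,"ry":0,"rz":-0.12},{"fingers":4,"tx":4.2,"ty":-9.8,"tz":0,"rx":0,"ry":0,"rz":-0.2},{"fingers":4,"tx":5.8,"ty":-13.5,"tz":0,"rx":0,"ry":0,"rz":-0.27},{"fingers":4,"tx":7.2,"ty":-16.8,"tz":0,"rx":0,"ry":0,"rz":-0.33},{"fingers":4,"tx":8.1,"ty":-18.9,"tz":0,"rx":0,"ry":0,"rz":-0.33},{"fingers":4,"tx":8.1,"ty":-18.9,"tz":0,"rx":0,"ry":0,"rz":-0.33},{"fingers":4,"tx":8.1,"ty":-18.9,"tz":0,"rx":0,"ry":0,"rz":-0.33},{"fingers":4,"tx":8.1,"ty":-18.9,"tz":0,"rx":0,"ry":0,"rz":-0.33}]'; python3 go.py 473.3 -10.3 7 86
python3 - <<'E'
from m import *
for n in ('top','side'):
    p,d,c=grab(n); cv2.imwrite(f'pics/{n}2.png',cv2.resize(p[60:370,180:440,::-1] if n=='side' else p[100:300,250:500,::-1],None,fx=1.9,fy=1.9))
E
```

```text
clock: 3.9
tcp_pos: [474.1, -11.0, 40.1]
ee_rot: [[0.07, 0.998, 0.0], [0.998, -0.07, -0.0], [-0.0, 0.0, -1.0]]
wrist_force: [0.1, 0.2, -2.7]
opening: 45.6
gripper_force: 32.2
t [ 0.07 -0.08  3.31] rz -0.001 tcp [474.1 -11.   40.1] yaw 86.0 F [ 0.1  0.2 -2.7] op 45.6 tilt [ 0.0004 -0.0001] clk 3.9
```

View pics/side2.png

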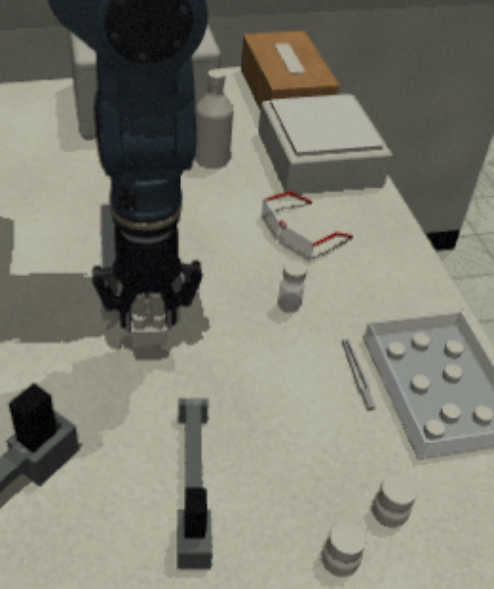

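The carrier hangs upright in the grip at (150, 330). I'll lower it and release.

```bash
python3 -m inch '[{"fingers":4,"tx":0,"ty":-0.07,"tz":1.5,"rx":0,"ry":0,"rz":0},{"fingers":4,"tx":0,"ty":-0.07,"tz":2.6,"rx":0,"ry":0,"rz":0},{"fingers":4,"tx":0,"ty":-0.07,"tz":3.1,"rx":0,"ry":0,"rz":0},{"fingers":4,"tx":0,"ty":-0.07,"tz":3.3,"rx":0,"ry":0,"rz":0},{"fingers":4,"tx":0,"ty":-0.07,"tz":3.35,"rx":0,"ry":0,"rz":0},{"fingers":4,"tx":0,"ty":-0.07,"tz":3.35,"rx":0,"ry":0,"rz":0}]'; python3 go.py 473.3 -10.3 7 86; python3 -m inch '[{"fingers":5,"tx":0,"ty":0,"tz":0,"rx":0,"ry":0,"rz":0},{"fingers":5.6,"tx":0,"ty":0,"tz":0,"rx":0,"ry":0,"rz":0},{"fingers":6.5,"tx":0,"ty":0,"tz":0,"rx":0,"ry":0,"rz":0},{"fingers":6.5,"tx":0,"ty":0,"tz":0,"rx":0,"ry":0,"rz":0},{"fingers":6.5,"tx":0,"ty":0,"tz":-2,"rx":0,"ry":0,"rz":0},{"fingers":6.5,"tx":0,"ty":0,"tz":-6,"rx":0,"ry":0,"rz":0},{"fingers":6.5,"tx":0,"ty":0,"tz":-11,"rx":0,"ry":0,"rz":0},{"fingers":6.5,"tx":0,"ty":0,"tz":-14,"rx":0,"ry":0,"rz":0},{"fingers":6.5,"tx":0,"ty":0,"tz":-14,"rx":0,"ry":0,"rz":0}]'; python3 go.py 480.8 -301 140 80.1
```

```text
clock: 4.6
tcp_pos: [472.7, -10.7, 7.0]
ee_rot: [[0.07, 0.998, 0.0], [0.998, -0.07, 0.0], [0.0, 0.0, -1.0]]
wrist_force: [0.0, 0.1, -2.1]
opening: 45.6
gripper_force: 32.2
t [0.04 0.06 0.  ] rz -0.0 tcp [472.7 -10.7   7. ] yaw 86.0 F [ 0.   0.1 -2.1] op 45.6 tilt [0.0001 0.0001] clk 4.6
clock: 5.5
tcp_pos: [475.2, -10.6, 151.1]
ee_rot: [[0.07, 0.998, 0.007], [0.998, -0.07, -0.0], [0.0, 0.007, -1.0]]
wrist_force: [1.2, -0.0, -0.0]
opening: 65.3
gripper_force: 0.0
t [-28.93   2.58   1.12] rz 0.103 tcp [475.2 -10.6 151.1] yaw 86.0 F [ 1.2 -0.  -0. ] op 65.3 tilt [ 0.0075 -0.0001] clk 5.5
```

```bash
python3 -m inch '[{"fingers":5,"tx":-5,"ty":0.5,"tz":0,"rx":0,"ry":0,"rz":0.02},{"fingers":5,"tx":-10,"ty":1,"tz":0.5,"rx":0,"ry":0,"rz":0.06},{"fingers":5,"tx":-15,"ty":1.5,"tz":1,"rx":0,"ry":0,"rz":0.1},{"fingers":5,"tx":-20,"ty":2,"tz":1,"rx":0,"ry":0,"rz":0.1},{"fingers":5,"tx":-25,"ty":2.5,"tz":1,"rx":0,"ry":0,"rz":0.1},{"fingers":5,"tx":-28.4,"ty":2.6,"tz":1,"rx":0,"ry":0,"rz":0.103},{"fingers":5,"tx":-28.9,"ty":2.6,"tz":1,"rx":0,"ry":0,"rz":0.103},{"fingers":5,"tx":-28.9,"ty":2.6,"tz":1,"rx":0,"ry":0,"rz":0.103},{"fingers":5,"tx":-28.9,"ty":2.6,"tz":1,"rx":0,"ry":0,"rz":0.103}]'; python3 go.py 480.8 -301 47 80.1
python3 - <<'E'
from m import *
p,d,c=grab('top');P=cloud(c,d)
for name,u0,v0,u1,v1,z0,z1 in [('carr',380,290,490,390,42,60),('carrall',380,290,490,390,15,60),('tunroof',200,290,390,385,85,110),('nosepart',490,300,600,365,30,42)]:
    m=(P[:,3]>u0*.7)&(P[:,3]<u1*.7)&(P[:,4]>v0*.7)&(P[:,4]<v1*.7)&(P[:,2]>z0)&(P[:,2]<z1); print(name,*rect(P[m]))
p,d,c=grab('side');P=cloud(c,d)
for name,u0,v0,u1,v1,z0,z1 in [('carr',330,310,410,375,42,60),('stick',380,370,425,520,12,110)]:
    m=(P[:,3]>u0*.7)&(P[:,3]<u1*.7)&(P[:,4]>v0*.7)&(P[:,4]<v1*.7)&(P[:,2]>z0)&(P[:,2]<z1); print(name,*rect(P[m]))
cv2.imwrite(f'pics/side3.png',cv2.resize(p[150:400,180:400,::-1],None,fx=2.2,fy=2.2))
E
```

```text
clock: 6.4
tcp_pos: [477.9, -299.7, 136.2]
ee_rot: [[0.172, 0.985, -0.001], [0.985, -0.172, 0.001], [0.001, -0.001, -1.0]]
wrist_force: [0.6, 0.6, 0.3]
opening: 49.9
gripper_force: 0.0
t [-0.09  0.32  8.92] rz 0.0 tcp [ 477.9 -299.7  136.2] yaw 80.1 F [0.6 0.6 0.3] op 49.9 tilt [-0.001   0.0011] clk 6.4
carr [472.6  14. ] [95.3 83.6] 87.2 356 49.8
carrall [474.5  14. ] [98.6 92.6] 89.8 661 47.2
tunroof [486.1 190.5] [245.6  76.7] 85.7 4271 95.4
nosepart [ 499.1 -204.3] [149.9  35. ] 81.9 606 37.8
carr [459.1 -11.5] [57.5 17.9] 86.1 116 49.3
stick [ 488.3 -263.9] [142.2  35.7] 80.5 862 40.1
```

View pics/side3.png

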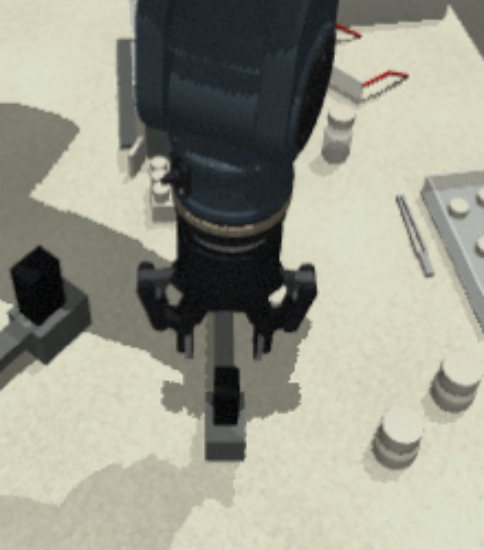

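The fingers at (187, 340) and (262, 340) straddle the black grip at (227, 395). The carrier stands upright at (160, 185). I'll descend and grip.

```bash
python3 -m inch '[{"fingers":5,"tx":-0.1,"ty":0.2,"tz":2,"rx":0,"ry":0,"rz":0},{"fingers":5,"tx":-0.1,"ty":0.2,"tz":5,"rx":0,"ry":0,"rz":0},{"fingers":5,"tx":-0.1,"ty":0.2,"tz":7.5,"rx":0,"ry":0,"rz":0},{"fingers":5,"tx":-0.1,"ty":0.2,"tz":8.7,"rx":0,"ry":0,"rz":0},{"fingers":5,"tx":-0.1,"ty":0.2,"tz":8.8,"rx":0,"ry":0,"rz":0},{"fingers":3,"tx":-0.1,"ty":0.2,"tz":8.8,"rx":0,"ry":0,"rz":0},{"fingers":2.5,"tx":-0.1,"ty":0.2,"tz":8.8,"rx":0,"ry":0,"rz":0},{"fingers":1.5,"tx":-0.1,"ty":0.2,"tz":8.8,"rx":0,"ry":0,"rz":0},{"fingers":1.5,"tx":-0.1,"ty":0.2,"tz":8.8,"rx":0,"ry":0,"rz":0},{"fingers":1.5,"tx":-0.1,"ty":0.2,"tz":8.8,"rx":0,"ry":0,"rz":0}]' 60; python3 go.py 480.8 -301 47 80.1
python3 - <<'E'
from m import *
p,d,c=grab('top');P=cloud(c,d)
for name,Q in [('carr',seg(P,c,430,520,-80,25,42,60)),('carrall',seg(P,c,430,520,-60,20,15,60)),('wings',seg(P,c,400,560,30,66,20,44)),('nose',seg(P,c,460,540,-180,-100,30,42))]:
    print(name,*rect(Q),Q[:,:2].min(0).round(1),Q[:,:2].max(0).round(1))
E
```

```text
clock: 7.5
tcp_pos: [481.0, -302.4, 50.1]
ee_rot: [[0.172, 0.985, 0.002], [0.985, -0.172, -0.001], [-0.0, 0.002, -1.0]]
wrist_force: [0.5, 1.9, 7.6]
opening: 21.3
gripper_force: 62.0
t [ 0.13 -0.05  0.31] rz -0.0 tcp [ 481.  -302.4   50.1] yaw 80.1 F [0.5 1.9 7.6] op 21.3 tilt [ 0.0023 -0.0008] clk 7.5
carr [471.1  -5.2] [56.9 41.8] 88.5 351 49.9 [449.7 -33.9] [492.2  23.6]
carrall [470.6  -7.6] [54.5 46. ] 86.3 517 48.8 [446.6 -35.4] [494.3  19.3]
wings [475.4  52.8] [28.6 92.6] 85.8 96 39.4 [428.3  35.3] [520.6  65.5]
nose [ 507.3 -154.3] [51.5 35.8] 88.8 236 38.0 [ 489.8 -180. ] [ 525.6 -128.3]
```

```bash
python3 -m inch '[{"fingers":1.5,"tx":0,"ty":0,"tz":-0.2,"rx":0,"ry":0,"rz":0},{"fingers":1.5,"tx":0,"ty":0,"tz":-0.5,"rx":0,"ry":0,"rz":0},{"fingers":1.5,"tx":0,"ty":0,"tz":-0.8,"rx":0,"ry":0,"rz":0},{"fingers":1.5,"tx":0,"ty":0,"tz":-0.8,"rx":0,"ry":0,"rz":0}]' 80; python3 go.py 457.8 -231.6 52 85.9
```

```text
clock: 7.95
tcp_pos: [480.2, -302.2, 57.2]
ee_rot: [[0.172, 0.985, 0.0], [0.985, -0.172, -0.0], [-0.0, 0.0, -1.0]]
wrist_force: [-1.1, -0.0, -2.0]
opening: 20.9
gripper_force: 78.1
t [ 6.56 -3.42  0.51] rz -0.102 tcp [ 480.2 -302.2   57.2] yaw 80.1 F [-1.1 -0.  -2. ] op 20.9 tilt [ 0.0002 -0.0002] clk 7.95
```

```bash
python3 -m inch '[{"fingers":1.5,"tx":1,"ty":-0.6,"tz":0,"rx":0,"ry":0,"rz":-0.02},{"fingers":1.5,"tx":2.6,"ty":-1.4,"tz":0,"rx":0,"ry":0,"rz":-0.05},{"fingers":1.5,"tx":4.4,"ty":-2.4,"tz":0.1,"rx":0,"ry":0,"rz":-0.08},{"fingers":1.5,"tx":5.8,"ty":-3.1,"tz":0.2,"rx":0,"ry":0,"rz":-0.102},{"fingers":1.5,"tx":6.55,"ty":-3.4,"tz":0.3,"rx":0,"ry":0,"rz":-0.102},{"fingers":1.5,"tx":6.55,"ty":-3.4,"tz":0.3,"rx":0,"ry":0,"rz":-0.102},{"fingers":1.5,"tx":6.55,"ty":-3.4,"tz":0.3,"rx":0,"ry":0,"rz":-0.102},{"fingers":1.5,"tx":6.55,"ty":-3.4,"tz":0.3,"rx":0,"ry":0,"rz":-0.102}]'; python3 go.py 457.8 -231.6 52 85.9
cat > look.py <<'E'
from m import *
for n in ('top','side'):
    p,d,c=grab(n);P=cloud(c,d)
    for name,Q in [('carr',seg(P,c,430,520,-45,25,43,60)),('nose',seg(P,c,440,520,-100,-50,32,48)),('rail',seg(P,c,440,520,-175,-90,32,48)),('stk',seg(P,c,440,520,-180,-50,32,48))]:
        if len(Q)>9: print(n,name,*rect(Q),Q[:,:2].min(0).round(1),Q[:,:2].max(0).round(1))
E
python3 look.py
```

```text
clock: 8.75
tcp_pos: [458.4, -232.2, 53.9]
ee_rot: [[0.071, 0.997, 0.001], [0.997, -0.071, -0.0], [-0.0, 0.001, -1.0]]
wrist_force: [-0.1, 0.1, -2.0]
opening: 21.0
gripper_force: 78.3
t [ 0.06 -0.07  0.19] rz 0.0 tcp [ 458.4 -232.2   53.9] yaw 85.9 F [-0.1  0.1 -2. ] op 21.0 tilt [ 0.0006 -0.0003] clk 8.75
top carr [471.2  -5. ] [56.8 41.5] 87.9 349 50.0 [449.7 -33.8] [492.5  23.6]
top nose [468.7 -78.8] [42.1 35.4] 88.2 209 41.8 [451.4 -99.8] [486.8 -57.2]
top rail [ 463.5 -132.6] [84.  18.1] 85.7 331 41.6 [ 451.6 -175. ] [475.  -90.5]
top stk [ 467.7 -118.3] [121.3  35.4] 88.5 514 41.7 [ 451.3 -178.9] [486.8 -57.2]
```

```bash
python3 -m inch '[{"fingers":1.5,"tx":0.3,"ty":0,"tz":0.1,"rx":0,"ry":0,"rz":0},{"fingers":1.5,"tx":0.7,"ty":0,"tz":0.2,"rx":0,"ry":0,"rz":0},{"fingers":1.5,"tx":1.1,"ty":0,"tz":0.23,"rx":0,"ry":0,"rz":0},{"fingers":1.5,"tx":1.5,"ty":0,"tz":0.23,"rx":0,"ry":0,"rz":0},{"fingers":1.5,"tx":1.7,"ty":0,"tz":0.23,"rx":0,"ry":0,"rz":0},{"fingers":1.5,"tx":1.9,"ty":0,"tz":0.23,"rx":0,"ry":0,"rz":0},{"fingers":1.5,"tx":2.1,"ty":0,"tz":0.23,"rx":0,"ry":0,"rz":0},{"fingers":1.5,"tx":2.3,"ty":0,"tz":0.23,"rx":0,"ry":0,"rz":0},{"fingers":1.5,"tx":2.5,"ty":0,"tz":0.23,"rx":0,"ry":0,"rz":0},{"fingers":1.5,"tx":2.7,"ty":0,"tz":0.23,"rx":0,"ry":0,"rz":0},{"fingers":1.5,"tx":2.9,"ty":0,"tz":0.23,"rx":0,"ry":0,"rz":0},{"fingers":1.5,"tx":3.1,"ty":0,"tz":0.23,"rx":0,"ry":0,"rz":0}]'; python3 go.py 473.5 -10 52 85.9; python3 look.py
```

```text
clock: 10.05
tcp_pos: [460.2, -200.7, 51.6]
ee_rot: [[0.071, 0.997, 0.0], [0.997, -0.071, -0.0], [-0.0, 0.0, -1.0]]
wrist_force: [0.2, -1.0, -1.1]
opening: 21.2
gripper_force: 78.3
t [19.11 -0.02 -0.05] rz 0.0 tcp [ 460.2 -200.7   51.6] yaw 85.9 F [ 0.2 -1.  -1.1] op 21.2 tilt [ 0.0001 -0.0001] clk 10.05
top carr [471.   -1.9] [55.1 41.3] 87.7 302 50.0 [450.  -29.3] [492.6  25. ]
top nose [466.9 -75.6] [48.7 18.2] 88.5 191 39.4 [457.2 -99.9] [476.2 -51.3]
top rail [ 462.9 -133. ] [84.7 18.1] 85.5 323 39.4 [ 451.  -174.7] [473.  -90.8]
top stk [ 459.6 -115.6] [ 35.5 128.7] 0.1 514 39.4 [ 442. -180.] [477.5 -51.3]
```

```bash
python3 -m inch '[{"fingers":1.5,"tx":0.2,"ty":0,"tz":0,"rx":0,"ry":0,"rz":0},{"fingers":1.5,"tx":0.5,"ty":0,"tz":0,"rx":0,"ry":0,"rz":0},{"fingers":1.5,"tx":0.8,"ty":0,"tz":0,"rx":0,"ry":0,"rz":0},{"fingers":1.5,"tx":1.1,"ty":0,"tz":0,"rx":0,"ry":0,"rz":0},{"fingers":1.5,"tx":1.4,"ty":0,"tz":0,"rx":0,"ry":0,"rz":0},{"fingers":1.5,"tx":1.6,"ty":0,"tz":0,"rx":0,"ry":0,"rz":0},{"fingers":1.5,"tx":1.8,"ty":0,"tz":0,"rx":0,"ry":0,"rz":0},{"fingers":1.5,"tx":2.0,"ty":0,"tz":0,"rx":0,"ry":0,"rz":0},{"fingers":1.5,"tx":2.2,"ty":0,"tz":0,"rx":0,"ry":0,"rz":0},{"fingers":1.5,"tx":2.4,"ty":0,"tz":0,"rx":0,"ry":0,"rz":0},{"fingers":1.5,"tx":2.6,"ty":0,"tz":0,"rx":0,"ry":0,"rz":0},{"fingers":1.5,"tx":2.8,"ty":0,"tz":0,"rx":0,"ry":0,"rz":0}]'; python3 - <<'E'
from m import *
p,d,c=grab('side');cv2.imwrite('pics/side4.png',cv2.resize(p[120:330,180:350,::-1],None,fx=2.8,fy=2.8))
p,d,c=grab('top');P=cloud(c,d);Q=seg(P,c,430,520,-15,58,43,60);print(rect(Q),Q[:,:2].min(0),Q[:,:2].max(0))
cv2.imwrite('pics/top4.png',cv2.resize(p[190:290,200:400,::-1],None,fx=4,fy=4))
E
```

```text
clock: 11.35
tcp_pos: [462.1, -172.6, 51.5]
ee_rot: [[0.071, 0.997, -0.0], [0.997, -0.071, 0.0], [0.0, -0.0, -1.0]]
wrist_force: [0.8, -1.3, -1.5]
opening: 21.0
gripper_force: 78.4
(array([483.5,  30.5]), array([54.6, 64.1]), 88.4, 339, np.float64(50.1)) [450.87937025   3.11828161] [515.74412065  57.78487496]
```

View pics/top4.png

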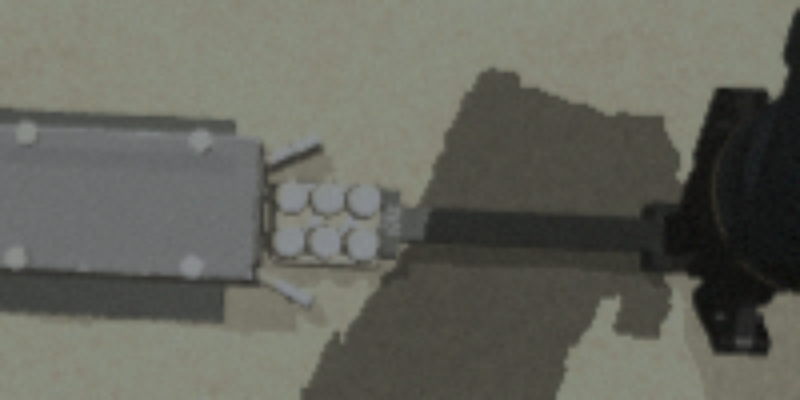

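The carrier at (330, 220) is aligned with the channel between the wing bases at (268, 160) and (265, 275), and its front is almost at the flap. I'll keep pushing.

```bash
python3 -m inch '[{"fingers":1.5,"tx":0.1,"ty":0,"tz":0,"rx":0,"ry":0,"rz":0},{"fingers":1.5,"tx":0.3,"ty":0,"tz":0,"rx":0,"ry":0,"rz":0},{"fingers":1.5,"tx":0.5,"ty":0,"tz":0,"rx":0,"ry":0,"rz":0},{"fingers":1.5,"tx":0.7,"ty":0,"tz":0,"rx":0,"ry":0,"rz":0},{"fingers":1.5,"tx":0.9,"ty":0,"tz":0,"rx":0,"ry":0,"rz":0},{"fingers":1.5,"tx":1.1,"ty":0,"tz":0,"rx":0,"ry":0,"rz":0},{"fingers":1.5,"tx":1.3,"ty":0,"tz":0,"rx":0,"ry":0,"rz":0},{"fingers":1.5,"tx":1.5,"ty":0,"tz":0,"rx":0,"ry":0,"rz":0}]'; python3 -m inch '[{"fingers":1.5,"tx":0.2,"ty":0,"tz":0,"rx":0,"ry":0,"rz":0},{"fingers":1.5,"tx":0.4,"ty":0,"tz":0,"rx":0,"ry":0,"rz":0},{"fingers":1.5,"tx":0.6,"ty":0,"tz":0,"rx":0,"ry":0,"rz":0},{"fingers":1.5,"tx":0.8,"ty":0,"tz":0,"rx":0,"ry":0,"rz":0},{"fingers":1.5,"tx":1.0,"ty":0,"tz":0,"rx":0,"ry":0,"rz":0},{"fingers":1.5,"tx":1.2,"ty":0,"tz":0,"rx":0,"ry":0,"rz":0},{"fingers":1.5,"tx":1.4,"ty":0,"tz":0,"rx":0,"ry":0,"rz":0},{"fingers":1.5,"tx":1.6,"ty":0,"tz":0,"rx":0,"ry":0,"rz":0}]' | grep -E 'tcp|wrist'
```

```text
clock: 12.25
tcp_pos: [463.3, -157.9, 51.6]
ee_rot: [[0.071, 0.997, 0.0], [0.997, -0.071, -0.0], [-0.0, 0.0, -1.0]]
wrist_force: [-0.3, -4.0, -0.4]
opening: 21.1
gripper_force: 78.5
tcp_pos: [464.5, -142.2, 51.6]
wrist_force: [-0.2, -6.9, 0.2]
```

```bash
python3 -m inch '[{"fingers":1.5,"tx":0.2,"ty":0,"tz":0,"rx":0,"ry":0,"rz":0},{"fingers":1.5,"tx":0.4,"ty":0,"tz":0,"rx":0,"ry":0,"rz":0},{"fingers":1.5,"tx":0.6,"ty":0,"tz":0,"rx":0,"ry":0,"rz":0},{"fingers":1.5,"tx":0.8,"ty":0,"tz":0,"rx":0,"ry":0,"rz":0},{"fingers":1.5,"tx":1.0,"ty":0,"tz":0,"rx":0,"ry":0,"rz":0},{"fingers":1.5,"tx":1.2,"ty":0,"tz":0,"rx":0,"ry":0,"rz":0},{"fingers":1.5,"tx":1.4,"ty":0,"tz":0,"rx":0,"ry":0,"rz":0},{"fingers":1.5,"tx":1.6,"ty":0,"tz":0,"rx":0,"ry":0,"rz":0},{"fingers":1.5,"tx":1.8,"ty":0,"tz":0,"rx":0,"ry":0,"rz":0},{"fingers":1.5,"tx":2.0,"ty":0,"tz":0,"rx":0,"ry":0,"rz":0}]' | grep -E 'tcp|wrist'; python3 - <<'E'
from m import *
p,d,c=grab('side');cv2.imwrite('pics/side5.png',cv2.resize(p[120:330,180:350,::-1],None,fx=2.8,fy=2.8))
p,d,c=grab('top')
cv2.imwrite('pics/top5.png',cv2.resize(p[190:290,140:340,::-1],None,fx=4,fy=4))
E
```

```text
tcp_pos: [465.8, -122.1, 51.6]
wrist_force: [0.2, -6.4, -0.0]
```

View pics/top5.png

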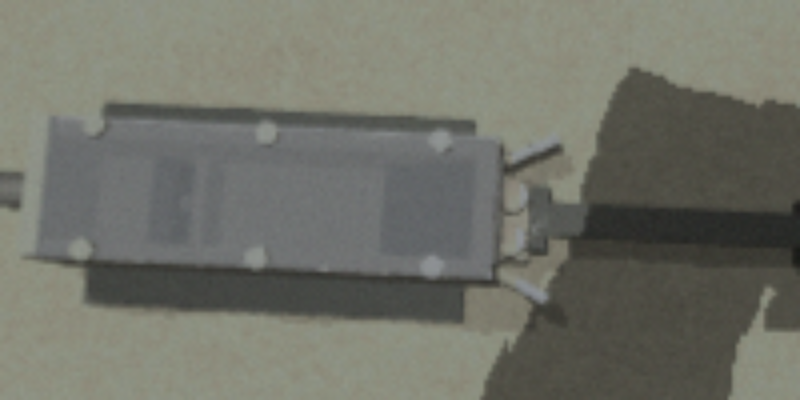

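The flap has swung up inside at (380–475, 160–255), and the carrier is most of the way in. The back plate looks to be near (210, 205), roughly 155 in. The push force is about 6.5 N, so I'll continue.

```bash
python3 -m inch '[{"fingers":1.5,"tx":0.2,"ty":0,"tz":0,"rx":0,"ry":0,"rz":0},{"fingers":1.5,"tx":0.5,"ty":0,"tz":0,"rx":0,"ry":0,"rz":0},{"fingers":1.5,"tx":0.8,"ty":0,"tz":0,"rx":0,"ry":0,"rz":0},{"fingers":1.5,"tx":1.1,"ty":0,"tz":0,"rx":0,"ry":0,"rz":0},{"fingers":1.5,"tx":1.4,"ty":0,"tz":0,"rx":0,"ry":0,"rz":0},{"fingers":1.5,"tx":1.7,"ty":0,"tz":0,"rx":0,"ry":0,"rz":0},{"fingers":1.5,"tx":2.0,"ty":0,"tz":0,"rx":0,"ry":0,"rz":0},{"fingers":1.5,"tx":2.3,"ty":0,"tz":0,"rx":0,"ry":0,"rz":0},{"fingers":1.5,"tx":2.6,"ty":0,"tz":0,"rx":0,"ry":0,"rz":0},{"fingers":1.5,"tx":2.9,"ty":0,"tz":0,"rx":0,"ry":0,"rz":0},{"fingers":1.5,"tx":3.2,"ty":0,"tz":0,"rx":0,"ry":0,"rz":0}]' | grep -E 'tcp|wrist'
```

```text
tcp_pos: [467.9, -89.8, 51.5]
wrist_force: [0.3, -4.7, -1.0]
```

```bash
python3 -m inch '[{"fingers":1.5,"tx":0.2,"ty":0,"tz":0,"rx":0,"ry":0,"rz":0},{"fingers":1.5,"tx":0.5,"ty":0,"tz":0,"rx":0,"ry":0,"rz":0},{"fingers":1.5,"tx":0.8,"ty":0,"tz":0,"rx":0,"ry":0,"rz":0},{"fingers":1.5,"tx":1.1,"ty":0,"tz":0,"rx":0,"ry":0,"rz":0},{"fingers":1.5,"tx":1.4,"ty":0,"tz":0,"rx":0,"ry":0,"rz":0},{"fingers":1.5,"tx":1.7,"ty":0,"tz":0,"rx":0,"ry":0,"rz":0},{"fingers":1.5,"tx":2.0,"ty":0,"tz":0,"rx":0,"ry":0,"rz":0},{"fingers":1.5,"tx":2.3,"ty":0,"tz":0,"rx":0,"ry":0,"rz":0},{"fingers":1.5,"tx":2.6,"ty":0,"tz":0,"rx":0,"ry":0,"rz":0},{"fingers":1.5,"tx":2.9,"ty":0,"tz":0,"rx":0,"ry":0,"rz":0},{"fingers":1.5,"tx":3.1,"ty":0,"tz":0,"rx":0,"ry":0,"rz":0}]' | grep -E 'tcp|wrist'
```

```text
tcp_pos: [470.2, -58.8, 51.5]
wrist_force: [0.0, -3.8, -1.5]
```

```bash
python3 -m inch '[{"fingers":1.5,"tx":0.15,"ty":0,"tz":0,"rx":0,"ry":0,"rz":0},{"fingers":1.5,"tx":0.3,"ty":0,"tz":0,"rx":0,"ry":0,"rz":0},{"fingers":1.5,"tx":0.45,"ty":0,"tz":0,"rx":0,"ry":0,"rz":0},{"fingers":1.5,"tx":0.6,"ty":0,"tz":0,"rx":0,"ry":0,"rz":0},{"fingers":1.5,"tx":0.75,"ty":0,"tz":0,"rx":0,"ry":0,"rz":0},{"fingers":1.5,"tx":0.9,"ty":0,"tz":0,"rx":0,"ry":0,"rz":0},{"fingers":1.5,"tx":1.05,"ty":0,"tz":0,"rx":0,"ry":0,"rz":0},{"fingers":1.5,"tx":1.2,"ty":0,"tz":0,"rx":0,"ry":0,"rz":0},{"fingers":1.5,"tx":1.35,"ty":0,"tz":0,"rx":0,"ry":0,"rz":0},{"fingers":1.5,"tx":1.5,"ty":0,"tz":0,"rx":0,"ry":0,"rz":0},{"fingers":1.5,"tx":1.65,"ty":0,"tz":0,"rx":0,"ry":0,"rz":0},{"fingers":1.5,"tx":1.8,"ty":0,"tz":0,"rx":0,"ry":0,"rz":0}]' | grep -E 'tcp|wrist'
```

```text
tcp_pos: [471.4, -41.0, 51.5]
wrist_force: [-0.6, -4.3, -1.0]
```

```bash
python3 -m inch '[{"fingers":1.5,"tx":0.1,"ty":0,"tz":0,"rx":0,"ry":0,"rz":0},{"fingers":1.5,"tx":0.2,"ty":0,"tz":0,"rx":0,"ry":0,"rz":0},{"fingers":1.5,"tx":0.3,"ty":0,"tz":0,"rx":0,"ry":0,"rz":0},{"fingers":1.5,"tx":0.4,"ty":0,"tz":0,"rx":0,"ry":0,"rz":0},{"fingers":1.5,"tx":0.5,"ty":0,"tz":0,"rx":0,"ry":0,"rz":0},{"fingers":1.5,"tx":0.6,"ty":0,"tz":0,"rx":0,"ry":0,"rz":0},{"fingers":1.5,"tx":0.7,"ty":0,"tz":0,"rx":0,"ry":0,"rz":0},{"fingers":1.5,"tx":0.8,"ty":0,"tz":0,"rx":0,"ry":0,"rz":0}]' | grep -E 'tcp|wrist'
```

```text
tcp_pos: [471.9, -33.0, 51.4]
wrist_force: [-0.2, -1.9, -3.4]
```

```bash
for i in 1; do python3 -m inch '[{"fingers":1.5,"tx":0.06,"ty":0,"tz":0,"rx":0,"ry":0,"rz":0},{"fingers":1.5,"tx":0.12,"ty":0,"tz":0,"rx":0,"ry":0,"rz":0},{"fingers":1.5,"tx":0.18,"ty":0,"tz":0,"rx":0,"ry":0,"rz":0},{"fingers":1.5,"tx":0.24,"ty":0,"tz":0,"rx":0,"ry":0,"rz":0},{"fingers":1.5,"tx":0.3,"ty":0,"tz":0,"rx":0,"ry":0,"rz":0}]' | grep -E 'tcp|wrist'; done
```

```text
tcp_pos: [472.2, -30.1, 51.5]
wrist_force: [0.2, -2.0, -3.9]
```

```bash
python3 -m inch '[{"fingers":1.5,"tx":0.06,"ty":0,"tz":0,"rx":0,"ry":0,"rz":0},{"fingers":1.5,"tx":0.12,"ty":0,"tz":0,"rx":0,"ry":0,"rz":0},{"fingers":1.5,"tx":0.18,"ty":0,"tz":0,"rx":0,"ry":0,"rz":0},{"fingers":1.5,"tx":0.24,"ty":0,"tz":0,"rx":0,"ry":0,"rz":0},{"fingers":1.5,"tx":0.3,"ty":0,"tz":0,"rx":0,"ry":0,"rz":0}]' | grep -E 'tcp|wrist'
```

```text
tcp_pos: [472.5, -27.1, 51.5]
wrist_force: [-0.1, -1.6, -3.9]
```

```bash
python3 - <<'E'
from m import *
p,d,c=grab('top')
cv2.imwrite('pics/top6.png',cv2.resize(p[190:290,140:340,::-1],None,fx=4,fy=4))
E
```

```text
(no output)
```

View pics/top6.png

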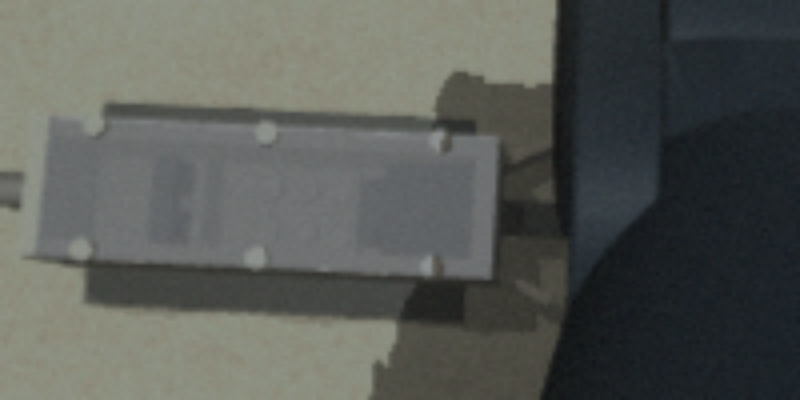

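The carrier's vials show through the roof at about (250–330, 200), with the back plate near (218, 205). The gap left looks like about 10 mm, so I'll feel for the plate in 3 mm steps.

```bash
python3 -m inch '[{"fingers":1.5,"tx":0.06,"ty":0,"tz":0,"rx":0,"ry":0,"rz":0},{"fingers":1.5,"tx":0.12,"ty":0,"tz":0,"rx":0,"ry":0,"rz":0},{"fingers":1.5,"tx":0.18,"ty":0,"tz":0,"rx":0,"ry":0,"rz":0},{"fingers":1.5,"tx":0.24,"ty":0,"tz":0,"rx":0,"ry":0,"rz":0},{"fingers":1.5,"tx":0.3,"ty":0,"tz":0,"rx":0,"ry":0,"rz":0}]' | grep -E 'tcp|wrist'
```

```text
tcp_pos: [472.7, -24.1, 51.5]
wrist_force: [-0.8, -1.9, -4.5]
```

```bash
python3 -m inch '[{"fingers":1.5,"tx":0.05,"ty":0,"tz":0,"rx":0,"ry":0,"rz":0},{"fingers":1.5,"tx":0.1,"ty":0,"tz":0,"rx":0,"ry":0,"rz":0},{"fingers":1.5,"tx":0.15,"ty":0,"tz":0,"rx":0,"ry":0,"rz":0},{"fingers":1.5,"tx":0.2,"ty":0,"tz":0,"rx":0,"ry":0,"rz":0}]' | grep -E 'tcp|wrist'
```

```text
tcp_pos: [472.8, -22.1, 51.5]
wrist_force: [-0.5, -1.8, -3.9]
```

```bash
python3 -m inch '[{"fingers":1.5,"tx":0.06,"ty":0,"tz":0,"rx":0,"ry":0,"rz":0},{"fingers":1.5,"tx":0.12,"ty":0,"tz":0,"rx":0,"ry":0,"rz":0},{"fingers":1.5,"tx":0.18,"ty":0,"tz":0,"rx":0,"ry":0,"rz":0},{"fingers":1.5,"tx":0.24,"ty":0,"tz":0,"rx":0,"ry":0,"rz":0},{"fingers":1.5,"tx":0.3,"ty":0,"tz":0,"rx":0,"ry":0,"rz":0}]' | grep -E 'tcp|wrist'
```

```text
tcp_pos: [473.0, -19.1, 51.5]
wrist_force: [-0.3, -2.6, -4.0]
```

```bash
python3 -m inch '[{"fingers":1.5,"tx":0.05,"ty":0,"tz":0,"rx":0,"ry":0,"rz":0},{"fingers":1.5,"tx":0.1,"ty":0,"tz":0,"rx":0,"ry":0,"rz":0},{"fingers":1.5,"tx":0.15,"ty":0,"tz":0,"rx":0,"ry":0,"rz":0},{"fingers":1.5,"tx":0.2,"ty":0,"tz":0,"rx":0,"ry":0,"rz":0}]' | grep -E 'tcp|wrist'
```

```text
tcp_pos: [473.2, -17.1, 51.5]
wrist_force: [0.0, -1.0, -3.8]
```

```bash
python3 -m inch '[{"fingers":1.5,"tx":0.06,"ty":0,"tz":0,"rx":0,"ry":0,"rz":0},{"fingers":1.5,"tx":0.12,"ty":0,"tz":0,"rx":0,"ry":0,"rz":0},{"fingers":1.5,"tx":0.18,"ty":0,"tz":0,"rx":0,"ry":0,"rz":0},{"fingers":1.5,"tx":0.24,"ty":0,"tz":0,"rx":0,"ry":0,"rz":0},{"fingers":1.5,"tx":0.3,"ty":0,"tz":0,"rx":0,"ry":0,"rz":0}]' | grep -E 'tcp|wrist'
```

```text
tcp_pos: [473.3, -14.1, 51.5]
wrist_force: [0.4, -2.1, -3.9]
```

```bash
python3 -m inch '[{"fingers":1.5,"tx":0.06,"ty":0,"tz":0,"rx":0,"ry":0,"rz":0},{"fingers":1.5,"tx":0.12,"ty":0,"tz":0,"rx":0,"ry":0,"rz":0},{"fingers":1.5,"tx":0.18,"ty":0,"tz":0,"rx":0,"ry":0,"rz":0},{"fingers":1.5,"tx":0.24,"ty":0,"tz":0,"rx":0,"ry":0,"rz":0},{"fingers":1.5,"tx":0.3,"ty":0,"tz":0,"rx":0,"ry":0,"rz":0}]' | grep -E 'tcp|wrist'
```

```text
tcp_pos: [473.6, -11.1, 51.5]
wrist_force: [0.0, -2.0, -4.6]
```

```bash
python3 -m inch '[{"fingers":1.5,"tx":0.06,"ty":0,"tz":0,"rx":0,"ry":0,"rz":0},{"fingers":1.5,"tx":0.12,"ty":0,"tz":0,"rx":0,"ry":0,"rz":0},{"fingers":1.5,"tx":0.18,"ty":0,"tz":0,"rx":0,"ry":0,"rz":0},{"fingers":1.5,"tx":0.24,"ty":0,"tz":0,"rx":0,"ry":0,"rz":0},{"fingers":1.5,"tx":0.3,"ty":0,"tz":0,"rx":0,"ry":0,"rz":0}]' | grep -E 'tcp|wrist'
```

```text
tcp_pos: [473.8, -8.1, 51.5]
wrist_force: [-0.3, -1.8, -3.9]
```

```bash
python3 -m inch '[{"fingers":1.5,"tx":0.06,"ty":0,"tz":0,"rx":0,"ry":0,"rz":0},{"fingers":1.5,"tx":0.12,"ty":0,"tz":0,"rx":0,"ry":0,"rz":0},{"fingers":1.5,"tx":0.18,"ty":0,"tz":0,"rx":0,"ry":0,"rz":0},{"fingers":1.5,"tx":0.24,"ty":0,"tz":0,"rx":0,"ry":0,"rz":0},{"fingers":1.5,"tx":0.3,"ty":0,"tz":0,"rx":0,"ry":0,"rz":0}]' | grep -E 'tcp|wrist'
```

```text
tcp_pos: [474.0, -5.2, 51.5]
wrist_force: [0.5, -1.9, -4.4]
```

```bash
python3 -m inch '[{"fingers":1.5,"tx":0.06,"ty":0,"tz":0,"rx":0,"ry":0,"rz":0},{"fingers":1.5,"tx":0.12,"ty":0,"tz":0,"rx":0,"ry":0,"rz":0},{"fingers":1.5,"tx":0.18,"ty":0,"tz":0,"rx":0,"ry":0,"rz":0},{"fingers":1.5,"tx":0.24,"ty":0,"tz":0,"rx":0,"ry":0,"rz":0},{"fingers":1.5,"tx":0.3,"ty":0,"tz":0,"rx":0,"ry":0,"rz":0}]' | grep -E 'tcp|wrist'
```

```text
tcp_pos: [474.2, -2.5, 51.5]
wrist_force: [-1.6, -5.1, -2.3]
```

Plate contact (5.1 N). I'll press a little further and hold.

```bash
python3 -m inch '[{"fingers":1.5,"tx":0.05,"ty":0,"tz":0,"rx":0,"ry":0,"rz":0},{"fingers":1.5,"tx":0.1,"ty":0,"tz":0,"rx":0,"ry":0,"rz":0},{"fingers":1.5,"tx":0.1,"ty":0,"tz":0,"rx":0,"ry":0,"rz":0}]' | grep -E 'tcp|wrist'
```

```text
tcp_pos: [474.2, -1.8, 51.6]
wrist_force: [-1.4, -6.9, -2.3]
```

```bash
python3 -m inch '[{"fingers":1.5,"tx":0.04,"ty":0,"tz":0,"rx":0,"ry":0,"rz":0},{"fingers":1.5,"tx":0.08,"ty":0,"tz":0,"rx":0,"ry":0,"rz":0},{"fingers":1.5,"tx":0.08,"ty":0,"tz":0,"rx":0,"ry":0,"rz":0},{"fingers":1.5,"tx":0.08,"ty":0,"tz":0,"rx":0,"ry":0,"rz":0},{"fingers":1.5,"tx":0.08,"ty":0,"tz":0,"rx":0,"ry":0,"rz":0},{"fingers":1.5,"tx":0.08,"ty":0,"tz":0,"rx":0,"ry":0,"rz":0}]' | grep -E 'tcp|wrist'
```

```text
tcp_pos: [474.3, -1.2, 51.6]
wrist_force: [-1.7, -8.5, -1.3]
```

```bash
python3 -m inch '[{"fingers":1.5,"tx":-0.1,"ty":0,"tz":0,"rx":0,"ry":0,"rz":0},{"fingers":1.5,"tx":-0.2,"ty":0,"tz":0,"rx":0,"ry":0,"rz":0},{"fingers":1.5,"tx":-0.4,"ty":0,"tz":0,"rx":0,"ry":0,"rz":0},{"fingers":1.5,"tx":-0.8,"ty":0,"tz":0,"rx":0,"ry":0,"rz":0},{"fingers":1.5,"tx":-1.4,"ty":0,"tz":0,"rx":0,"ry":0,"rz":0},{"fingers":1.5,"tx":-2.2,"ty":0,"tz":0,"rx":0,"ry":0,"rz":0},{"fingers":1.5,"tx":-3.2,"ty":0,"tz":0,"rx":0,"ry":0,"rz":0},{"fingers":1.5,"tx":-4.2,"ty":0,"tz":0,"rx":0,"ry":0,"rz":0},{"fingers":1.5,"tx":-5.2,"ty":0,"tz":0,"rx":0,"ry":0,"rz":0},{"fingers":1.5,"tx":-6.2,"ty":0,"tz":0,"rx":0,"ry":0,"rz":0},{"fingers":1.5,"tx":-7.2,"ty":0,"tz":0,"rx":0,"ry":0,"rz":0},{"fingers":1.5,"tx":-8.2,"ty":0,"tz":0,"rx":0,"ry":0,"rz":0}]' | grep -E 'tcp|wrist'; python3 -m inch '[{"fingers":1.5,"tx":-1,"ty":0,"tz":0,"rx":0,"ry":0,"rz":0},{"fingers":1.5,"tx":-2,"ty":0,"tz":0,"rx":0,"ry":0,"rz":0},{"fingers":1.5,"tx":-3,"ty":0,"tz":0,"rx":0,"ry":0,"rz":0},{"fingers":1.5,"tx":-4,"ty":0,"tz":0,"rx":0,"ry":0,"rz":0},{"fingers":1.5,"tx":-5,"ty":0,"tz":0,"rx":0,"ry":0,"rz":0},{"fingers":1.5,"tx":-6,"ty":0,"tz":0,"rx":0,"ry":0,"rz":0},{"fingers":1.5,"tx":-7.5,"ty":0,"tz":0,"rx":0,"ry":0,"rz":0},{"fingers":1.5,"tx":-9,"ty":0,"tz":0,"rx":0,"ry":0,"rz":0},{"fingers":1.5,"tx":-10.5,"ty":0,"tz":0,"rx":0,"ry":0,"rz":0},{"fingers":1.5,"tx":-11.5,"ty":0,"tz":0,"rx":0,"ry":0,"rz":0},{"fingers":1.5,"tx":-11.5,"ty":0,"tz":0,"rx":0,"ry":0,"rz":0},{"fingers":1.5,"tx":-11.5,"ty":0,"tz":0,"rx":0,"ry":0,"rz":0}]' | grep -E 'clock|tcp|wrist'
python3 - <<'E'
from m import *
p,d,c=grab('top');P=cloud(c,d)
cv2.imwrite('pics/top7.png',cv2.resize(p[190:290,140:340,::-1],None,fx=4,fy=4))
Q=seg(P,c,440,520,-165,-50,30,48);print(rect(Q),Q[:,:2].max(0))
for a in range(-160,-50,20):
    q=seg(P,c,440,520,a,a+20,30,48);print(a,np.median(q[:,2]).round(1) if len(q) else None)
E
```

```text
tcp_pos: [468.5, -83.3, 51.6]
wrist_force: [0.1, -0.4, -4.1]
clock: 27.0
tcp_pos: [460.2, -197.1, 51.4]
wrist_force: [-0.5, 0.0, -1.6]
(array([ 464.4, -107.9]), array([113.3,  18.4]), 86.0, 445, np.float64(38.7)) [476.38038834 -51.37955688]
-160 39.1
-140 38.8
-120 38.4
-100 38.5
-80 38.6
-60 38.4
```

View pics/top7.png

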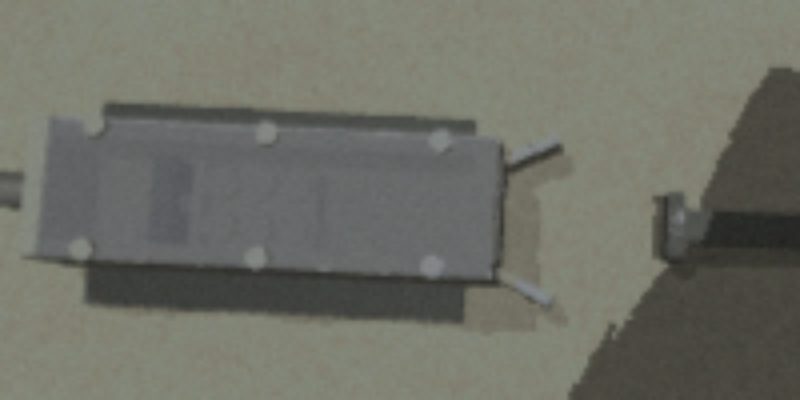

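The flap is down, the carrier is seated (about 205–320 px), and the nose is outside at (660, 225). I'll set the stick down, release it and retreat.

```bash
python3 -m inch '[{"fingers":1.5,"tx":0,"ty":0,"tz":0.06,"rx":0,"ry":0,"rz":0},{"fingers":1.5,"tx":0,"ty":0,"tz":0.12,"rx":0,"ry":0,"rz":0},{"fingers":1.5,"tx":0,"ty":0,"tz":0.16,"rx":0,"ry":0,"rz":0},{"fingers":1.5,"tx":0,"ty":0,"tz":0.16,"rx":0,"ry":0,"rz":0}]' | grep -E 'tcp|wrist'; python3 -m inch '[{"fingers":2.6,"tx":0,"ty":0,"tz":0,"rx":0,"ry":0,"rz":0},{"fingers":3.5,"tx":0,"ty":0,"tz":0,"rx":0,"ry":0,"rz":0},{"fingers":5,"tx":0,"ty":0,"tz":0,"rx":0,"ry":0,"rz":0},{"fingers":5,"tx":0,"ty":0,"tz":0,"rx":0,"ry":0,"rz":0},{"fingers":5,"tx":0,"ty":0,"tz":-1.5,"rx":0,"ry":0,"rz":0},{"fingers":5,"tx":0,"ty":0,"tz":-4,"rx":0,"ry":0,"rz":0},{"fingers":5,"tx":0,"ty":0,"tz":-8,"rx":0,"ry":0,"rz":0},{"fingers":5,"tx":0,"ty":0,"tz":-13,"rx":0,"ry":0,"rz":0},{"fingers":5,"tx":-5,"ty":0,"tz":-17,"rx":0,"ry":0,"rz":0},{"fingers":5,"tx":-10,"ty":0,"tz":-17,"rx":0,"ry":0,"rz":0},{"fingers":5,"tx":-14,"ty":0,"tz":-17,"rx":0,"ry":0,"rz":0},{"fingers":5,"tx":-14,"ty":0,"tz":-17,"rx":0,"ry":0,"rz":0}]' | grep -E 'clock|tcp|opening'
python3 - <<'E'
from m import *
p,d,c=grab('side');cv2.imwrite('pics/side8.png',cv2.resize(p[100:400,150:420,::-1],None,fx=2,fy=2))
p,d,c=grab('top');P=cloud(c,d);Q=seg(P,c,440,520,-165,-40,30,48);print(rect(Q),Q[:,:2].max(0))
E
```

```text
tcp_pos: [460.6, -196.6, 50.1]
wrist_force: [-0.6, -0.5, 1.4]
clock: 28.65
tcp_pos: [450.1, -341.6, 219.9]
opening: 49.9
(array([ 464.9, -102.6]), array([124.6,  18.3]), 85.9, 479, np.float64(38.0)) [476.54965007 -40.29825308]
```

View pics/side8.png

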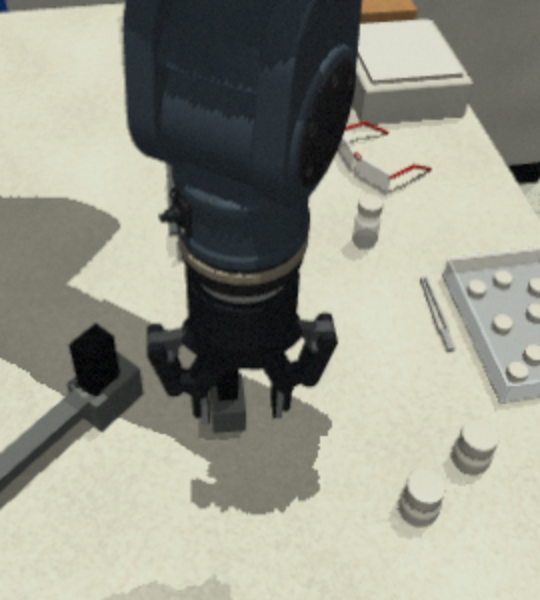

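The stick stands free and the bystanders are where they were. I'll move the arm aside and compare the flap's depth with the start image.

```bash
python3 -m inch '[{"fingers":5,"tx":-5,"ty":-5,"tz":0,"rx":0,"ry":0,"rz":0},{"fingers":5,"tx":-8,"ty":-10,"tz":0,"rx":0,"ry":0,"rz":0},{"fingers":5,"tx":-12,"ty":-14,"tz":0,"rx":0,"ry":0,"rz":0},{"fingers":5,"tx":-15,"ty":-18,"tz":0,"rx":0,"ry":0,"rz":0},{"fingers":5,"tx":-15,"ty":-23,"tz":0,"rx":0,"ry":0,"rz":0},{"fingers":5,"tx":-15,"ty":-25,"tz":0,"rx":0,"ry":0,"rz":0},{"fingers":5,"tx":-15,"ty":-25,"tz":0,"rx":0,"ry":0,"rz":0},{"fingers":5,"tx":-15,"ty":-25,"tz":0,"rx":0,"ry":0,"rz":0}]' | grep -E 'clock|tcp'
python3 - <<'E'
from m import *
c=arm.calibration('side')
for n,d in (('start',np.load('side0.npz')['d']),('now',grab('side')[1])):
    P=cloud(c,d);Q=seg(P,c,462,496,40,200,8,68);Q=Q[(Q[:,3]<280)]
    for z in (10,30,50): q=Q[(Q[:,2]>z)&(Q[:,2]<z+15)]; print(n,z,len(q),np.median(q[:,1]).round(1) if len(q) else '')
E
```

```text
clock: 29.55
tcp_pos: [190.0, -467.7, 220.1]
start 10 52 62.8
start 30 53 62.6
start 50 54 62.7
now 10 52 62.8
now 30 54 62.7
now 50 51 62.7
```

The flap reads exactly as it did at the start, so it is shut.

```bash
python3 -c "
from station import arm
print(arm.close_job())"
```

```text
the job is handed in; nothing more can be done
None
```

I handed the job in at about 29.6 s: the carrier is seated in the tunnel after a press of about 8.5 N for roughly half a second, the flap is shut, and the stick stands on the bench about 100 mm outside the mouth; no verdict came back.

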